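# Shot of release spray for the spacer plate

### The job

The zinc-plated spacer plate needs a shot of release spray before it goes under the hand press. From above, push the orange nozzle cap of the canister that faces the plate all the way down, then let go so that it springs fully back up. Do not press the blue cap of the air canister beside it.

Things in the scene. Friction and masses are not known exactly. Their poses are not given: they have to be found in the camera images.
- orange_cap_top (a point): Centre of the flat top of the orange nozzle cap (38 mm across, 25 mm high) on a white, orange-banded canister fixed upright on a board, to the left or right. Up, it is 202 mm above the bench, the highest point of the fixture; it moves straight down only. z is up; -x points where the nozzle does, to the upright spacer plate (120 mm wide, 10 mm thick, top edge 144 mm above the bench) 135 mm away.
- orange_cap (a joint): How far the orange cap is pressed down, in m: 0 is up (rest), 0.010 fully down against a hard stop. A spring holds it up: it starts to move at about 2 N, reaches the stop at about 6 N, and returns by itself when let go.
- blue_cap_top (a point): Centre of the flat top of the blue nozzle cap on a like canister, grey with a blue band (cap 38 mm across, top 202 mm above the bench), which faces an upright cream brick sample, top 126 mm above the bench. Same axes and spring as the orange cap. Not to be pressed. The two canisters stand at least 280 mm apart.

How it is judged:
By the outcome, as a careful person would: the job done as asked, in the order asked, and still so for the second after the job is handed in, with the robot touching nothing.
It also fails if it takes over 26 s, if anything falls off the work surface, if the arm or the gripper's body presses on something with over 40 N, if the wrist force passes 120 N, or if a joint passes its speed limit or range.

### The arm

A 6-joint arm with a two-finger parallel gripper is mounted at the origin on the work surface. World frame = base frame: x ahead of the robot, y to its left, z up, the work surface at z = 0. Lengths are in mm, angles in degrees, forces in N, time in s.
With the tool pointing down it reaches from about 300 to 850 mm from the base axis. Payload 4.2 kg.
Tool frame: the origin (TCP) lies at the very end of the fingers, on their centre line; the grasp point (between the pads) lies 19 mm behind it (env.grasp_offset is the distance from the TCP to the grasp point, in mm); z points along the fingers, y is the line along which they close (so a half turn about z gives the same grasp; the last joint's range is limited). The gripper opens to 91 mm and grips with 3 to 60 N. Pads are 32 mm wide; open, the fingers measure 118 mm over their backs; the gripper's body (76 mm by 178 mm) begins 60 mm behind the grasp point.
Start: joints at [71.161, 18.312, 89.639, -0, 72.044, -1.146], TCP at [174.754, 547.818, 213.976] pointing down, gripper open.
Joint ranges: [-177.97, 177.97], [-48.28, 115.42], [12.27, 149.76], [-77.06, 257.06], [2.81, 150.46], [-146.56, 146.56]. Speed limits (degrees/s): [147.25, 147.25, 180, 180, 180, 180].

### API

Orientations are given as [roll, pitch, yaw] about the fixed x, y, z axes, in that order (R = Rz(yaw) Ry(pitch) Rx(roll)).
In Python, from workcell import env gives the robot as it stands. The module is installed in compiled form; this text tells all that it offers.
- The arm moves only by the tool send_rows, never from a script. Its argument "motion" is a list of rows, each an object of numbers: "tx", "ty", "tz": the shift along the tool's x, y, z in units of 500 mm (1.0 is 500 mm); "rx", "ry", "rz": the turn, a rotation vector about the tool's x, y, z in units of 30 degrees (1.0 is 30 degrees); "gripper": the closure, from -1 (fully open) to 1 (shut). In form: [{"tx": .., "ty": .., "tz": .., "rx": .., "ry": .., "rz": .., "gripper": ..}, ...]. A call has 1 to 12 rows; each row shifts and turns the commanded pose from where the row before left it, along the tool's axes as they then stand; what a row does not reach is not made up. A row lasts 1/8 s, in which the tool goes at most 62.5 mm and 10.7 degrees, less where a joint would pass 70% of its speed; a pose out of reach is approached as far as the arm can. A call with a number of a shift or a turn outside -1 to 1 is refused whole. A call with a gripper value outside its range is refused whole. The fingers move at their own pace and stop on an object; "grip_force" is the grip in N (left out, the last holds). Time passes only in rows, so rows that do not move let the fingers close. It gives the time, the measured TCP pose, the force, the opening and the grip force at its end, in the units of the state.
- env.state(): the state, without advancing time (a new reading comes with each control period).
- env.grab_frame(name): name is "scene" or "side" or "wrist"; returns a dict with "frame" (420x560x3 uint8, red, green, blue), "vertical_fov" (degrees; the focal length in pixels is half the picture's height over the tangent of half this angle, whatever the lens; pixels are square), "cx", "cy" (the principal point, pixels), "k1" (the pictures are not rectified: a ray, as slopes to the right and down, at radius r is drawn at 1 + k1 r^2 times it, then the intrinsics apply), "rvec" (rotation vector, rad) and "tvec" (3), from world to camera coordinates, as OpenCV has them; the wrist camera has in their place "T_tool_cam" (4x4, takes a point from camera to tool coordinates, whose origin is the TCP and whose axes are the flange's). Camera axes: x right, y down, z forward; pixel columns grow to the right and rows downward; lengths in mm; the calibration is good to about 2 mm. A picture is of the moment at which its call begins: read the wrist's pose just before it. There is no depth.
- env.job_done(): hands the job in; it is judged then, once.
The state is a dict: "time_s": time; "qpos": joint angles; "qvel": joint speeds; "effort": joint torques, N m; "ee_pos": TCP position; "ee_rot": TCP orientation; "force": force on the tool from outside, world axes, zero at the start; "torque": the same for the moment, N m; "gripper_width": finger opening in mm; "gripper_force": force on a finger pad.
Only numpy, scipy, OpenCV 4.12 (cv2) and the standard library are available. Lean on these libraries where they do the work, as an engineer would, in place of code of your own. Each camera call takes 0.05 s, during which the arm holds its last target. There are 200 camera calls.

## Working session

There is one attempt and no reset: what is moved stays moved. The work goes in short steps, Python scripts to look and compute and a tool call to move; the robot and the scene stay as the last step left them, time stands still between calls to the robot, and variables do not carry over. Pictures are saved under pics/ and viewed, at most 10 in all, crops included, and the job is handed in when it is done.

Besides the shell and the picture viewer there is one more tool, called as name(argument=value, ...), one argument or row to a line, values as JSON. send_rows: Moves the arm, as the interface text tells. Shifts and turns lie within -1 to 1; 1 stands for 500 mm of shift or 30 degrees of turn. Its arguments: {"type":"object","properties":{"motion":{"type":"array"},"grip_force":{"type":"number"}},"required":["motion"]}

```bash
mkdir -p pics
cat > h.py <<'E'
import numpy as np, cv2
from workcell import env
def shot(n):
    s=env.state(); f=env.grab_frame(n); im=f["frame"]; H=im.shape[0]
    f["f"]=H/2/np.tan(np.radians(f["vertical_fov"])/2)
    if "rvec" in f:
        R=cv2.Rodrigues(np.array(f["rvec"],float))[0]; f["Rwc"]=R.T; f["c"]=-R.T@np.array(f["tvec"],float).ravel()
    else:
        from scipy.spatial.transform import Rotation as Ro
        T=np.array(f["T_tool_cam"]); R=Ro.from_euler('xyz',s["ee_rot"],degrees=True).as_matrix()
        f["Rwc"]=R@T[:3,:3]; f["c"]=R@T[:3,3]+np.array(s["ee_pos"])
    return f
def ray(f,u,v):
    K=np.array([[f["f"],0,f["cx"]],[0,f["f"],f["cy"]],[0,0,1]])
    p=cv2.undistortPoints(np.array([[[u,v]]],float),K,np.array([f["k1"],0,0,0.]))[0,0]
    return f["Rwc"]@np.array([p[0],p[1],1])
def onplane(f,u,v,z):
    d=ray(f,u,v); return f["c"]+d*(z-f["c"][2])/d[2]
def blobs(f,hlo,hhi,smin=120,vmin=80):
    m=cv2.inRange(cv2.cvtColor(f["frame"],cv2.COLOR_RGB2HSV),(hlo,smin,vmin),(hhi,255,255))
    n,l,st,ce=cv2.connectedComponentsWithStats(m)
    return [(st[i].tolist(),ce[i].round(1).tolist()) for i in range(1,n) if st[i][4]>40]
E
python3 - <<'E'
from h import *
print(env.state())
for n in ("scene","side","wrist"):
    f=shot(n); cv2.imwrite(f"pics/{n}0.png",f["frame"][:,:,::-1]); print(n,f["c"].round(),f["f"],f["k1"])
    print("O",blobs(f,5,20)); print("B",blobs(f,95,125))
E
```

```text
{'time_s': 0.0, 'qpos': array([ 7.11619112e+01,  1.83506371e+01,  8.97080130e+01, -1.46792589e-03,
        7.20429593e+01, -1.14588584e+00]), 'qvel': array([-0.07066146, -0.00403552,  0.00239583, -0.09113789,  0.03221724,
        0.0451557 ]), 'effort': array([-1.17989486e-03, -4.12453580e+01, -2.31980145e+01,  7.27192755e-02,
        4.55754565e-02, -1.29689079e-04]), 'ee_pos': array([174.5844724 , 547.31314968, 213.11945701]), 'ee_rot': array([-1.79898383e+02, -6.36661750e-04,  1.62308250e+02]), 'force': array([ 0.2222994 , -0.56142426,  0.61916644]), 'torque': array([-0.01766323,  0.00830656, -0.02537935]), 'gripper_force': 0.0, 'gripper_width': 91.49186504259403}
scene [928. 421. 589.] 380.9350530550847 -0.042521782964663316
O [([3, 0, 36, 4, 103], [18.0, 1.0]), ([62, 1, 33, 11, 276], [78.0, 5.9]), ([96, 0, 30, 9, 231], [110.1, 3.6]), ([128, 0, 27, 7, 155], [140.6, 2.5]), ([158, 0, 20, 5, 78], [166.9, 1.5]), ([244, 1, 18, 7, 109], [252.5, 4.2]), ([265, 0, 7, 7, 45], [267.7, 3.0]), ([222, 2, 20, 8, 132], [231.4, 5.6]), ([25, 4, 36, 11, 306], [42.2, 8.7]), ([203, 4, 17, 8, 90], [21
[... 4853 characters left out ...]
, 15, 49], [499.2, 201.1]), ([312, 212, 18, 13, 128], [320.8, 218.4]), ([113, 232, 126, 78, 2669], [171.6, 273.9]), ([437, 253, 40, 34, 301], [455.4, 270.8]), ([521, 256, 10, 9, 42], [525.7, 260.3]), ([452, 279, 41, 34, 231], [469.7, 295.7]), ([352, 319, 27, 31, 622], [364.7, 333.7]), ([294, 348, 104, 72, 3056], [342.7, 394.6])]
B [([143, 86, 72, 26, 474], [177.6, 102.4]), ([186, 189, 17, 10, 140], [194.3, 193.5])]
wrist [108. 569. 383.] 299.93117486484294 0.020468658650750458
O [([449, 255, 17, 52, 367], [459.3, 282.0]), ([88, 256, 15, 51, 308], [93.0, 282.5]), ([380, 322, 15, 11, 96], [386.9, 326.5]), ([406, 323, 17, 11, 129], [414.0, 327.2]), ([439, 323, 12, 11, 54], [445.5, 326.0])]
B []
```

View pics/scene0.png

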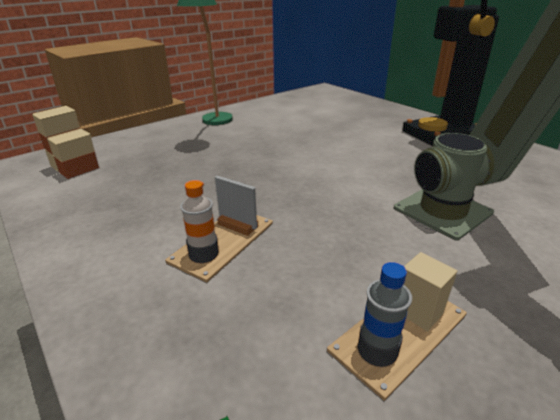

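View pics/side0.png

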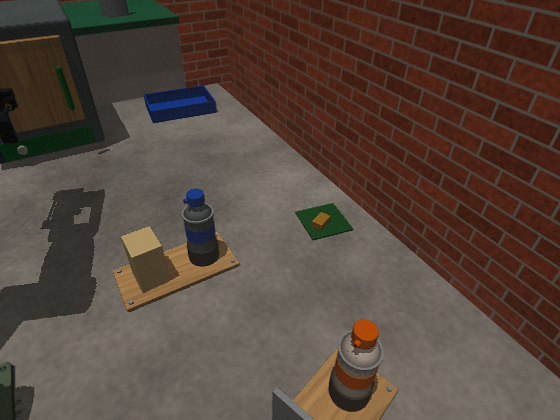

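The scene view shows the orange cap at about (194,188) beside the grey plate, and the blue cap at about (393,275) beside the cream brick. In the side view, orange is at about (365,333) and blue at about (195,198).

Run:
```python
from h import *
fs=shot("scene"); fd=shot("side")
def tri(a,b):
    d1=ray(fs,*a);d2=ray(fd,*b);d1/=np.linalg.norm(d1);d2/=np.linalg.norm(d2)
    t=np.linalg.lstsq(np.c_[d1,-d2],fd["c"]-fs["c"],rcond=None)[0]
    p,q=fs["c"]+t[0]*d1,fd["c"]+t[1]*d2
    return ((p+q)/2).round(1),np.linalg.norm(p-q).round(1)
print("mid cap O",tri((193.8,188.2),(364.7,333.7)))
print("B",tri((393.3,274.8),(195,198)))
def crop(f,x,y,w,h): return cv2.resize(f["frame"][y:y+h,x:x+w,::-1],(400,400),interpolation=cv2.INTER_NEAREST)
cv2.imwrite("pics/c.png",np.hstack([crop(fs,175,165,40,40),crop(fd,345,310,40,40)]))
for z in (202,189.5):
    print(z,onplane(fs,193.8,188.2,z),onplane(fd,364.7,333.7,z))
```

```text
mid cap O (array([ 629. , -252.5,  191.9]), np.float64(1.6))
B (array([522.8, 186.6, 190.2]), np.float64(3.2))
202 [ 636.10505338 -234.61131317  202.        ] [ 624.16019565 -257.22237073  202.        ]
189.5 [ 626.69590532 -255.76596279  189.5       ] [ 631.16083387 -251.7586324   189.5       ]
```

View pics/c.png

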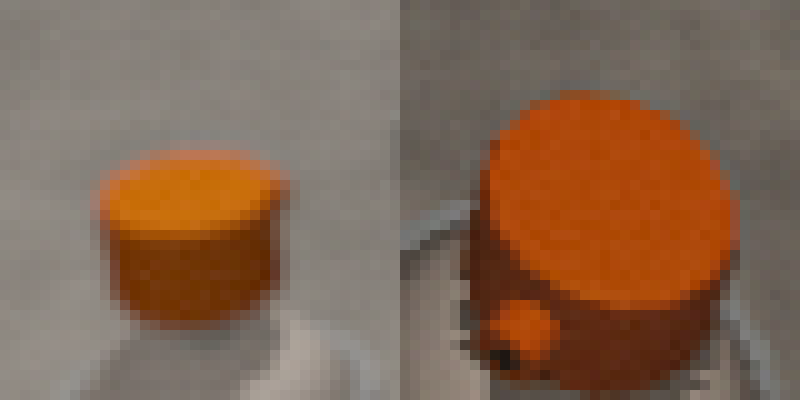

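The crops show the top faces centred at about (193.7,183.8) in the scene view and (365.7,329.5) in the side view.

Run:
```python
from h import *
fs=shot("scene"); fd=shot("side")
a=onplane(fs,193.7,183.8,202);b=onplane(fd,365.7,329.5,202);print(a,b)
from scipy.spatial.transform import Rotation as Ro
s=env.state();R=Ro.from_euler('xyz',s["ee_rot"],degrees=True).as_matrix()
print(R.round(3)); 
# plate: lower edge corners of top
g=np.array([626,-252,270]);print(s["ee_pos"],s["time_s"],s["qpos"].round(1))
```

```text
[ 627.12286773 -252.01739579  202.        ] [ 629.99475501 -252.38044402  202.        ]
[[-0.953  0.304 -0.   ]
 [ 0.304  0.953 -0.   ]
 [-0.    -0.    -1.   ]]
[174.73338646 547.71360785 213.78537094] 0.35 [71.2 18.3 89.7 -0.  72.  -1.1]
```

send_rows(
  motion=[
    {"tz": -0.08,"gripper": 1},
    {"tz": -0.08,"gripper": 1},
    {"tx": -0.0676,"ty": -0.0624,"gripper": 1},
    {"tx": -0.0676,"ty": -0.0624,"gripper": 1},
    {"tx": -0.0676,"ty": -0.0624,"gripper": 1},
    {"tx": -0.0676,"ty": -0.0624,"gripper": 1},
    {"tx": -0.0676,"ty": -0.0624,"gripper": 1},
    {"tx": -0.0676,"ty": -0.0624,"gripper": 1},
    {"tx": -0.0676,"ty": -0.0624,"gripper": 1},
    {"tx": -0.0676,"ty": -0.0624,"gripper": 1},
    {"tx": -0.0676,"ty": -0.0624,"gripper": 1},
    {"tx": -0.0676,"ty": -0.0624,"gripper": 1},
  ],
  grip_force=10,
)

```text
invalid input at $.motion[0]: expected keys tx, ty, tz, rx, ry, rz, gripper
```

send_rows(
  motion=[
    {"tx": -0.0676,"ty": -0.0624,"gripper": 1},
    {"tx": -0.0676,"ty": -0.0624,"gripper": 1},
    {"tx": -0.0676,"ty": -0.0624,"gripper": 1},
    {"tx": -0.0676,"ty": -0.0624,"gripper": 1},
    {"tx": -0.0676,"ty": -0.0624,"gripper": 1},
    {"tx": -0.0676,"ty": -0.0624,"gripper": 1},
    {"tx": -0.0676,"ty": -0.0624,"gripper": 1},
    {"tx": -0.0676,"ty": -0.0624,"gripper": 1},
    {"gripper": 1},
    {"gripper": 1},
  ],
)

```text
invalid input at $.motion[0]: expected keys tx, ty, tz, rx, ry, rz, gripper
```

send_rows(
  motion=[
    {"tx": 0,"ty": 0,"tz": -0.08,"rx": 0,"ry": 0,"rz": 0,"gripper": 1},
    {"tx": 0,"ty": 0,"tz": -0.08,"rx": 0,"ry": 0,"rz": 0,"gripper": 1},
    {"tx": -0.0676,"ty": -0.0624,"tz": 0,"rx": 0,"ry": 0,"rz": 0,"gripper": 1},
    {"tx": -0.0676,"ty": -0.0624,"tz": 0,"rx": 0,"ry": 0,"rz": 0,"gripper": 1},
    {"tx": -0.0676,"ty": -0.0624,"tz": 0,"rx": 0,"ry": 0,"rz": 0,"gripper": 1},
    {"tx": -0.0676,"ty": -0.0624,"tz": 0,"rx": 0,"ry": 0,"rz": 0,"gripper": 1},
    {"tx": -0.0676,"ty": -0.0624,"tz": 0,"rx": 0,"ry": 0,"rz": 0,"gripper": 1},
    {"tx": -0.0676,"ty": -0.0624,"tz": 0,"rx": 0,"ry": 0,"rz": 0,"gripper": 1},
    {"tx": -0.0676,"ty": -0.0624,"tz": 0,"rx": 0,"ry": 0,"rz": 0,"gripper": 1},
    {"tx": -0.0676,"ty": -0.0624,"tz": 0,"rx": 0,"ry": 0,"rz": 0,"gripper": 1},
    {"tx": -0.0676,"ty": -0.0624,"tz": 0,"rx": 0,"ry": 0,"rz": 0,"gripper": 1},
    {"tx": -0.0676,"ty": -0.0624,"tz": 0,"rx": 0,"ry": 0,"rz": 0,"gripper": 1},
  ],
  grip_force=10,
)

```text
time_s: 1.85
ee_pos: [402.4, 146.5, 294.1]
ee_rot: [180.0, 0.0, 162.3]
force: [0.7, -0.6, -0.6]
gripper_width: 0.2
gripper_force: 0.0
```

send_rows(
  motion=[
    {"tx": -0.0676,"ty": -0.0624,"tz": 0,"rx": 0,"ry": 0,"rz": 0,"gripper": 1},
    {"tx": -0.0676,"ty": -0.0624,"tz": 0,"rx": 0,"ry": 0,"rz": 0,"gripper": 1},
    {"tx": -0.0676,"ty": -0.0624,"tz": 0,"rx": 0,"ry": 0,"rz": 0,"gripper": 1},
    {"tx": -0.0676,"ty": -0.0624,"tz": 0,"rx": 0,"ry": 0,"rz": 0,"gripper": 1},
    {"tx": -0.0676,"ty": -0.0624,"tz": 0,"rx": 0,"ry": 0,"rz": 0,"gripper": 1},
    {"tx": -0.0676,"ty": -0.0624,"tz": 0,"rx": 0,"ry": 0,"rz": 0,"gripper": 1},
    {"tx": -0.0676,"ty": -0.0624,"tz": 0,"rx": 0,"ry": 0,"rz": 0,"gripper": 1},
    {"tx": -0.0676,"ty": -0.0624,"tz": 0,"rx": 0,"ry": 0,"rz": 0,"gripper": 1},
    {"tx": -0.0676,"ty": -0.0624,"tz": 0,"rx": 0,"ry": 0,"rz": 0,"gripper": 1},
    {"tx": -0.0676,"ty": -0.0624,"tz": 0,"rx": 0,"ry": 0,"rz": 0,"gripper": 1},
    {"tx": 0,"ty": 0,"tz": 0,"rx": 0,"ry": 0,"rz": 0,"gripper": 1},
    {"tx": 0,"ty": 0,"tz": 0,"rx": 0,"ry": 0,"rz": 0,"gripper": 1},
  ],
)

```text
time_s: 3.35
ee_pos: [628.8, -251.7, 293.5]
ee_rot: [180.0, -0.1, 162.3]
force: [-0.4, -0.6, 0.9]
gripper_width: 0.5
gripper_force: 0.0
```

Run:
```python
from h import *
f=shot("wrist"); cv2.imwrite("pics/w1.png",f["frame"][:,:,::-1])
s=env.state(); print(s["ee_pos"],s["force"],s["time_s"])
for b in blobs(f,5,20,150): print(b, onplane(f,*b[1],202))
f=shot("side"); cv2.imwrite("pics/s1.png",f["frame"][:,:,::-1])
```

```text
[ 628.73211788 -251.22572304  294.05331219] [0.62046613 0.05772106 0.02888718] 3.4
([193, 86, 64, 56, 1120], [224.5, 113.6]) [ 535.64658377 -267.01135554  202.        ]
([257, 165, 40, 10, 109], [276.9, 168.0]) [ 591.75090266 -239.20089157  202.        ]
([257, 188, 40, 45, 1281], [275.8, 208.9]) [ 626.45425896 -251.3008008   202.        ]
([550, 220, 10, 15, 53], [556.4, 226.9]) [719.23463622 -15.77106373 202.        ]
([263, 259, 4, 47, 144], [264.8, 283.7]) [ 693.96135602 -283.98756172  202.        ]
([286, 258, 5, 48, 180], [288.2, 283.6]) [ 700.71070215 -262.52124296  202.        ]
([366, 317, 8, 8, 42], [369.3, 319.7]) [ 762.61265695 -197.54436793  202.        ]
([391, 398, 42, 15, 331], [410.3, 403.2]) [ 873.80940087 -179.79708161  202.        ]
([411, 399, 62, 21, 813], [445.5, 411.7]) [ 895.53536279 -146.34486649  202.        ]
([390, 415, 18, 5, 67], [399.5, 417.5]) [ 888.9050257  -194.78433414  202.        ]
```

View pics/w1.png

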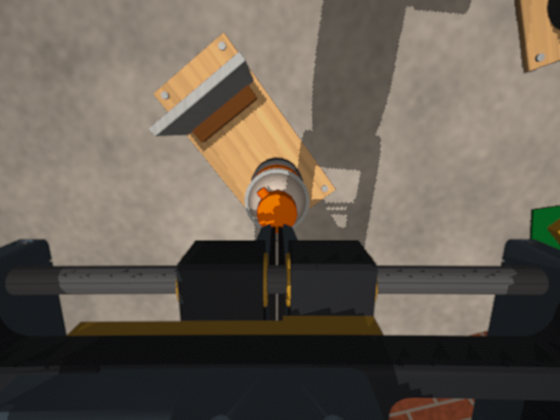

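The wrist view shows the closed fingertips (column 277) in line with the orange cap, centred at about (277,212). This agrees with the measured centre, so I'm going down.

send_rows(
  motion=[
    {"tx": 0,"ty": 0,"tz": 0.08,"rx": 0,"ry": 0,"rz": 0,"gripper": 1},
    {"tx": 0,"ty": 0,"tz": 0.08,"rx": 0,"ry": 0,"rz": 0,"gripper": 1},
    {"tx": 0,"ty": 0,"tz": 0.01,"rx": 0,"ry": 0,"rz": 0,"gripper": 1},
    {"tx": 0,"ty": 0,"tz": 0.01,"rx": 0,"ry": 0,"rz": 0,"gripper": 1},
    {"tx": 0,"ty": 0,"tz": 0.008,"rx": 0,"ry": 0,"rz": 0,"gripper": 1},
    {"tx": 0,"ty": 0,"tz": 0.006,"rx": 0,"ry": 0,"rz": 0,"gripper": 1},
    {"tx": 0,"ty": 0,"tz": 0,"rx": 0,"ry": 0,"rz": 0,"gripper": 1},
    {"tx": 0,"ty": 0,"tz": 0,"rx": 0,"ry": 0,"rz": 0,"gripper": 1},
  ],
)

```text
time_s: 4.45
ee_pos: [630.0, -252.2, 198.0]
ee_rot: [180.0, 0.2, 162.3]
force: [2.9, 0.9, 2.9]
gripper_width: 0.5
gripper_force: 1.7
```

send_rows(
  motion=[
    {"tx": 0,"ty": 0,"tz": 0.006,"rx": 0,"ry": 0,"rz": 0,"gripper": 1},
    {"tx": 0,"ty": 0,"tz": 0.006,"rx": 0,"ry": 0,"rz": 0,"gripper": 1},
    {"tx": 0,"ty": 0,"tz": 0.002,"rx": 0,"ry": 0,"rz": 0,"gripper": 1},
    {"tx": 0,"ty": 0,"tz": 0,"rx": 0,"ry": 0,"rz": 0,"gripper": 1},
    {"tx": 0,"ty": 0,"tz": 0,"rx": 0,"ry": 0,"rz": 0,"gripper": 1},
  ],
)

```text
time_s: 5.08
ee_pos: [630.0, -252.2, 192.3]
ee_rot: [180.0, 0.2, 162.3]
force: [-0.4, 1.7, 10.3]
gripper_width: 0.4
gripper_force: 5.7
```

send_rows(
  motion=[
    {"tx": 0,"ty": 0,"tz": 0.003,"rx": 0,"ry": 0,"rz": 0,"gripper": 1},
    {"tx": 0,"ty": 0,"tz": 0,"rx": 0,"ry": 0,"rz": 0,"gripper": 1},
    {"tx": 0,"ty": 0,"tz": 0,"rx": 0,"ry": 0,"rz": 0,"gripper": 1},
  ],
)

```text
time_s: 5.45
ee_pos: [630.0, -252.2, 192.2]
ee_rot: [180.0, 0.3, 162.3]
force: [-0.4, 1.6, 17.1]
gripper_width: 0.5
gripper_force: 8.2
```

Force has risen from 10 to 17 N while z stays at 192.2, so the cap is on its hard stop. Releasing.

send_rows(
  motion=[
    {"tx": 0,"ty": 0,"tz": -0.01,"rx": 0,"ry": 0,"rz": 0,"gripper": 1},
    {"tx": 0,"ty": 0,"tz": -0.02,"rx": 0,"ry": 0,"rz": 0,"gripper": 1},
    {"tx": 0,"ty": 0,"tz": -0.06,"rx": 0,"ry": 0,"rz": 0,"gripper": 1},
    {"tx": 0,"ty": 0,"tz": -0.1,"rx": 0,"ry": 0,"rz": 0,"gripper": 1},
    {"tx": 0,"ty": 0,"tz": 0,"rx": 0,"ry": 0,"rz": 0,"gripper": 1},
    {"tx": 0,"ty": 0,"tz": 0,"rx": 0,"ry": 0,"rz": 0,"gripper": 1},
    {"tx": 0,"ty": 0,"tz": 0,"rx": 0,"ry": 0,"rz": 0,"gripper": 1},
    {"tx": 0,"ty": 0,"tz": 0,"rx": 0,"ry": 0,"rz": 0,"gripper": 1},
  ],
)

```text
time_s: 6.45
ee_pos: [628.6, -252.0, 281.9]
ee_rot: [180.0, -0.2, 162.3]
force: [0.4, -0.4, -1.0]
gripper_width: 0.3
gripper_force: 0.0
```

Run:
```python
from h import *
s=env.state(); print(s["ee_pos"],s["force"],s["time_s"])
f=shot("scene"); print([b for b in blobs(f,5,20) if 180<b[1][0]<215 and 170<b[1][1]<240],blobs(f,95,125))
g=cv2.resize(f["frame"][150:290,120:300,::-1],(720,560)); cv2.imwrite("pics/e.png",g)
```

```text
[ 628.61775529 -251.99976427  281.90061115] [ 0.36318603 -0.3925925  -0.95523466] 6.45
[([185, 180, 19, 18, 263], [193.9, 188.3]), ([184, 217, 32, 20, 378], [199.8, 228.4])] [([381, 262, 25, 27, 546], [392.9, 274.8]), ([366, 313, 39, 25, 545], [383.6, 327.1])]
```

View pics/e.png

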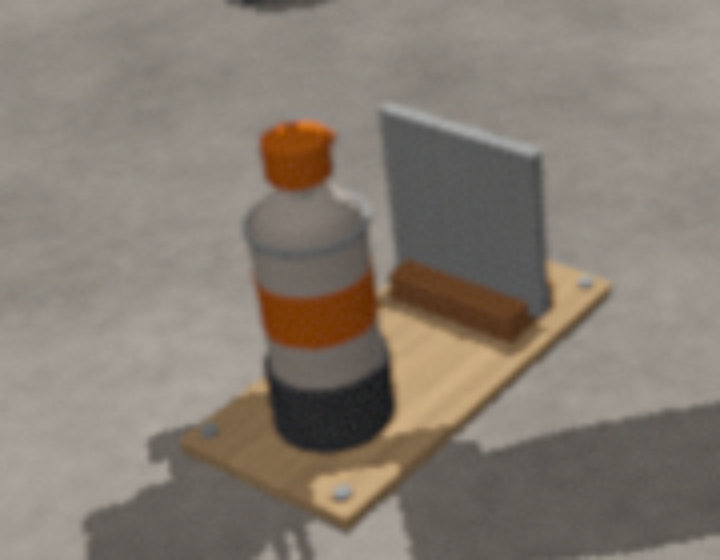

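The cap is back at its starting pixels (bounding box 185,180,19,18, same as before), nothing else has moved, and the arm is clear.

```bash
python3 -c "
from workcell import env
print(env.job_done())"
```

```text
the job is handed in; nothing more can be done
None
```

I pressed the orange cap to its hard stop (z 192.2 mm, 17 N) and let it spring fully back up; the blue cap was never touched, and I handed the job in at about 6.5 s with the arm clear.

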